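# Set the bench lamp over the gilded bowl

### The arm

A 6-joint arm with a two-finger parallel gripper is mounted at the origin on the work surface. World frame = base frame: x ahead of the robot, y to its left, z up, the work surface at z = 0. Lengths are in mm, angles in rad, forces in N, time in s.
With the tool pointing down it reaches from about 300 to 775 mm from the base axis. Payload 14.6 kg.
Tool frame: the origin (TCP) lies at the centre of the arm's flange, where the gripper is bolted on; the fingertips stand 173 mm ahead of it and the grasp point (between the pads) lies 155 mm ahead of it; z points along the fingers, y is the line along which they close (so a half turn about z gives the same grasp; the last joint's range is limited). The gripper opens to 85 mm and grips with 20 to 120 N. Pads are 22 mm wide; open, the fingers measure 114 mm over their backs; the gripper's body (76 mm by 85 mm) begins 54 mm behind the grasp point. The pads swing forward as they close: fully open they stand 13 mm farther back than shut.
Start: joints at [1.119, 0.3, 1.521, -0, 1.321, -0.067], TCP at [206.453, 509.773, 404.681] pointing down, gripper open.
Joint ranges: [-3.03, 3.03], [-0.79, 2.21], [0.23, 2.52], [-1.04, 4.18], [0, 3.07], [-2.55, 2.55]. Speed limits (rad/s): [2.22, 2.22, 2.57, 3.14, 3.14, 3.14].

### API

Orientations are given as a unit quaternion [w, x, y, z].
In Python, from rig import bot, eyes gives the robot as it stands. Calls block until the motion is done:
- bot.move_to(position, orientation): joint-space move of the TCP to a pose.
- bot.servo_line(position, attitude=None, speed=150, until_force=None): straight line of the TCP; attitude=None keeps the orientation; speed is the mean speed in mm/s. With until_force (N) it stops when the force on the tool has changed by that much, and returns True; else False.
- bot.move_joints(angles): joint-space move.
- bot.move_gripper(opening, grip_force=None): finger opening in mm; grip_force is the grip in N (None keeps the last); returns when the fingers have stopped.
- bot.dwell(seconds).
- bot.ik(position, orientation): joint angles nearest the present ones, or None.
- eyes.read_camera(name): name is "scene" or "top" or "wrist"; returns a dict with "image" (400x640x3 uint8, blue, green, red), "depth" (400x640 float32, mm along the optical axis (not along the pixel's ray), 0 where there is no reading), "fovy" (degrees; the focal length in pixels is half the picture's height over the tangent of half this angle, whatever the lens; pixels are square), "cx", "cy" (the principal point, pixels), "k1" (the pictures are not rectified: a ray, as slopes to the right and down, at radius r is drawn at 1 + k1 r^2 times it, then the intrinsics apply), "eye" and "attitude" of the camera in the world; the wrist camera has in their place "mount" (4x4, takes a point from camera to tool coordinates, whose origin is the TCP and whose axes are the flange's). Camera axes: x right, y down, z forward; pixel columns grow to the right and rows downward; lengths in mm; the calibration is good to about 2 mm. A picture is of the moment at which its call begins: read the wrist's pose just before it.
A pose or a line that the arm cannot do raises bot.MotionError and nothing moves.
- bot.finish_job(): hands the job in; it is judged then, once.
Trained networks look in the newest picture that a camera, given by its name, has taken for a name from the list of things; names that differ only in an ending like _2 or _b are one class to them, and where a whole thing is asked for, a point or a joint stands for the part that bears it (a point fixed in the world has none). Each returns a list of dicts, best first, with "p" (0 to 1); they miss things now and then, are a little off and sometimes report something else, mostly with a low value. They report only what shows in the picture. A call takes as long as a camera call.
- eyes.look_for(camera, target): "pixel" ([row, column] in pixels, amid what is visible of it).
- eyes.trace(camera, target): "pixels" (400x640 bool, what is visible of it) and "pixel" ([row, column] in pixels, amid what is visible of it).
Readings, each from a call of its own:
- bot.read_clock(): time.
- bot.read_joint_positions(): joint angles.
- bot.read_qvel(): joint speeds.
- bot.read_effort(): joint torques, N m.
- bot.read_ee_pos(): TCP position.
- bot.read_tool_rot(): TCP orientation.
- bot.read_ft_force(): force on the tool from outside, world axes, zero at the start.
- bot.read_moment(): the same for the moment, N m.
- bot.read_grip_width(): finger opening in mm.
- bot.read_grip_force(): force on a finger pad.
Only numpy, scipy, OpenCV 4.12 (cv2) and the standard library are available. Lean on these libraries where they do the work, as an engineer would, in place of code of your own. Each camera call takes 0.05 s, during which the arm holds its last target. There are 200 camera calls.

### The job

Bring the bench lamp over the gilded bowl: press the sprung thumb button on the lamp's slotted tube, slide the lamp's boom to the next hole towards the bowl and let the button pop fully up in it, so that the lamp hangs over the bowl. Then throw the switch lever on the lamp's foot fully over to the lamp side. Leave the bowl and everything else on the bench where they stand.

Things in the scene. Friction and masses are not known exactly. Their poses are not given: they have to be found in the camera images.
- lampstand: Fixed lamp stand; origin on the bench under the middle of its outer tube, z up. Square aluminium tube along y, 44 mm wide, 260 mm long, top at z = 180 mm, on two posts on a steel foot plate 10 mm thick (x = -180 to +60, y = -120 to +120 mm). In the tube's top: five square holes 24 mm long at y = -100, -50, 0, 50, 100 mm, joined by a 12 mm wide slot.
- boom (a joint): Position (m) of the inner steel boom along the stand's y, -0.102 to 0.102; 0 at the start (button in the middle hole), growing to the stand's +y, where its lamp end points. About 2 N of friction, plus up to 1 N while the button rubs under the tube's top. With the button up it has 2 mm of play either way in a hole and is locked.
- button (a joint): How far the thumb button is pressed (m): 0 fully up (popped in a hole), 0.008 fully down. Spring: 3 N when up, 7.8 N when fully down. Beyond 0.004 its shoulder is free of the hole; let go between holes it stays caught under the tube's top at about 0.004, and pops up by itself when the boom brings it to a hole.
- thumb (a point): Middle of the thumb button's flat floor, 196 mm above the bench when up; rides with the boom, sinks as it is pressed straight down. The button is a black saddle 28 mm wide, 44 mm long along the stand's y; its floor is 34 mm long between two end ridges, 8 mm high and 5 mm thick, so a finger on the floor can also push the boom either way.
- lamp (a point): Centre of the underside of the lamp shade, a dark steel shade 72 mm across and 34 mm high, fixed under the boom's end, 112 mm above the bench, 270 mm from the thumb button along the stand's +y.
- bowl: The gilded bowl, dark outside and gold within, 106 mm across, 60 mm high, standing loose on the bench; origin at the centre of its underside, z up. It stands under one of the two neighbouring positions of the lamp, about 50 mm to the stand's +y or -y of where the lamp hangs at the start. It must not be moved.
- jar: Closed glass jar, 52 mm across, 55 mm high, loose, standing under the other neighbouring position. Origin at the centre of its underside.
- switch (a joint): Switch lever angle in rad: 0 off (leaning to the stand's -y), 1.0 fully on (leaning to the stand's +y, the lamp side). Upright at 0.5. It stays where it is left; about 1 to 2 N at the tip moves it.
- switch_tip (a point): Centre of the lever's black ball tip (26 mm across), 60 mm from its pivot. The pivot is at the stand's x = -135, y = 0 mm, 32 mm above the bench, in a black block 35 mm high (50 mm along x, 70 along y). The tip swings in the stand's y-z plane from y = -29 to +29 mm, 85 mm above the bench at both ends, 92 mm when upright. Rod 10 mm thick.
- brush: Brush lying on the bench beyond the stand (its +x side). Bystander.
- tape: Paper tape roll, 72 mm across, 18 mm high, lying beside the stand's foot. Bystander.
- cup: Turned wooden cup, 72 mm across, 60 mm high, beside the stand's foot (its -y side). Bystander.
- spatula: Spatula lying on the bench beyond the bowl and jar (stand's +x side). Bystander.

How it is judged (in metres and radians):
On the way, in this order (a step that is already met when the one before it is completed fails the run):
1. the thumb button is pressed clear of its hole (value of joint button above 0.004 m), for 0.05 s.
2. the lamp hangs over the bowl and the button has popped up in the hole there (horizontal distance between lamp and bowl below 0.02 m and value of joint button below 0.0015 m), for 0.2 s.
3. the switch lever is thrown over to the lamp side (value of joint switch above 0.85 rad), for 0.2 s.
At the end, for the whole second after the job is handed in: The lamp's centre is within 20 mm (seen from above) of the bowl's centre, the button is fully up in that hole (within 1.5 mm), the boom is at rest, and the switch lever stands beyond 0.85 of its 1.0 rad (all of step 2 and value of joint switch above 0.85 rad and velocity of joint boom between -0.01 and 0.01 m/s); the robot touches nothing.
It fails at once if the bowl is moved more than 10 mm (distance of bowl from where it was at the start of the episode above 0.01 m).
It fails at once if another loose thing on the bench is moved more than 20 mm (distance of any of jar, brush, tape, cup, spatula from where it was at the start of the episode above 0.02 m).
It also fails if it takes over 40 s, if anything falls off the work surface, if the arm or the gripper's body presses on something with over 40 N, if the wrist force passes 120 N, or if a joint passes its speed limit or range.

## Working session

There is one attempt and no reset: what is moved stays moved. The work goes in short steps, each a Python script; the robot and the scene stay as the last script left them, time stands still between calls to the robot, and variables do not carry over. Pictures are saved under pics/ and viewed, at most 10 in all, crops included, and the job is handed in when it is done.

```bash
mkdir -p pics && ls && cat > h.py <<'E'
import numpy as np, cv2
from rig import bot, eyes
from scipy.spatial.transform import Rotation as R
def q2R(q): return R.from_quat(np.r_[q[1:],q[0]]).as_matrix()
def cam(name):
    if name=="wrist":
        p=np.array(bot.read_ee_pos()); M=q2R(bot.read_tool_rot())
    c=eyes.read_camera(name)
    if name=="wrist":
        m=np.array(c["mount"]); c["R"]=M@m[:3,:3]; c["t"]=p+M@m[:3,3]
    else:
        a=np.array(c["attitude"]); c["R"]=a if a.shape==(3,3) else q2R(a); c["t"]=np.array(c["eye"])
    return c
def ray(c,px):
    px=np.atleast_2d(px).astype(float); f=200/np.tan(np.radians(c["fovy"])/2)
    d=np.c_[(px[:,1]-c["cx"])/f,(px[:,0]-c["cy"])/f]; u=d.copy()
    for _ in range(20): u=d/(1+c["k1"]*(u**2).sum(1,keepdims=True))
    return np.c_[u,np.ones(len(u))]
def cloud(c,mask):
    px=np.argwhere(mask&(c["depth"]>0)); z=c["depth"][px[:,0],px[:,1]]
    return (ray(c,px)*z[:,None])@c["R"].T+c["t"]
def onplane(c,px,z):
    d=ray(c,px)@c["R"].T; return c["t"]+d*((z-c["t"][2])/d[:,2])[:,None]
E
cat > a.py <<'E'
from h import *
for n in ("top","scene"):
    c=cam(n); cv2.imwrite(f"pics/{n}0.png",c["image"]); print(n,c["t"].round(),c["R"][:,2].round(2),c["fovy"],c["k1"])
    for k in "lampstand boom thumb lamp bowl jar switch switch_tip brush tape cup spatula".split():
        r=eyes.trace(n,k)
        for d in r[:2]:
            P=cloud(c,d["pixels"])
            if len(P)<5: print(k,d["p"],"few");continue
            print(k,round(d["p"],2),np.round(d["pixel"]),len(P),np.median(P,0).round(),np.percentile(P,3,0).round(),np.percentile(P,97,0).round())
E
python3 a.py
```

```text
pics
rig.py
top [475. -35. 975.] [ 0.13  0.01 -0.99] 55.77943512879157 -0.07839333334989289
lampstand 0.9 [222. 329.] 11030 [544. -40.  12.] [ 406. -175.    6.] [631. 199. 183.]
thumb 0.85 [201. 339.] 227 [576. -65. 196.] [566. -85. 194.] [589. -48. 206.]
lamp 0.94 [198. 267.] 2392 [591.  95. 166.] [ 565. -169.  125.] [631. 217. 198.]
bowl 0.71 [208. 247.] 681 [587. 155.  34.] [558. 113.  21.] [652. 192.  62.]
bowl 0.29 [268. 341.] 126 [443. -74.  92.] [432. -88.  37.] [453. -56.  99.]
brush 0.77 [178. 372.] 922 [ 664. -159.   18.] [ 646. -271.    9.] [685. -90.  22.]
tape 0.9 [249. 258.] 369 [476. 126.  18.] [441.  89.   0.] [506. 156.  21.]
cup 0.8 [259. 414.] 724 [ 450. -255.   19.] [ 420. -278.    3.] [ 481. -214.   62.]
spatula 0.73 [159. 252.] 1240 [718. 163.   4.] [695. -33.   0.] [759. 228.  21.]
spatula 0.29 [249. 254.] 360 [473. 126.  18.] [441.  89.   1.] [506. 155.  21.]
scene [1359. -477.  696.] [-0.74  0.43 -0.52] 44.49282165071114 0.019799023027473783
lampstand 0.97 [210. 306.] 11623 [591. -56.  44.] [ 441. -187.    8.] [642. 193. 182.]
boom 0.73 [175. 395.] 1661 [617. 149. 164.] [563. -89. 116.] [646. 215. 200.]
lamp 0.84 [176. 398.] 1538 [618. 154. 164.] [578. -81. 119.] [646. 213. 200.]
bowl 0.97 [213. 397.] 1319 [608. 155.  42.] [563. 102.   4.] [658. 197.  62.]
jar 0.75 [210. 425.] 507 [635. 235.  37.] [608. 222.   5.] [648. 263.  58.]
jar 0.52 [213. 305.] 11526 [591. -57.  46.] [ 441. -187.    9.] [640. 190. 182.]
brush 0.58 [284. 284.] 1445 [ 675. -171.   18.] [ 652. -281.    3.] [691. -92.  23.]
brush 0.21 [209. 425.] 497 [635. 235.  37.] [609. 222.   7.] [648. 262.  58.]
tape 0.46 [201. 357.] 206 [503. 138.  14.] [453. 100.   3.] [512. 152.  21.]
tape 0.38 [216. 391.] 1362 [606. 154.  42.] [563. 102.   4.] [658. 197.  62.]
cup 0.8 [233. 209.] 996 [ 469. -250.   42.] [ 421. -280.    6.] [ 487. -219.   62.]
spatula 0.91 [255. 422.] 1344 [722. 150.   6.] [703. -39.   2.] [765. 226.  22.]
```

View pics/top0.png

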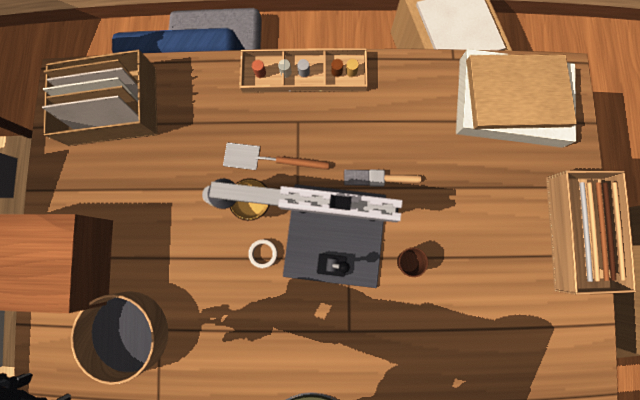

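View pics/scene0.png

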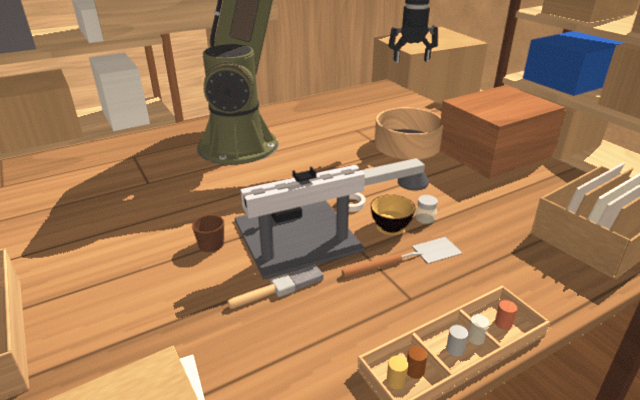

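The top view shows the thumb at (201,340), the bowl at (200,248) and the lamp end at (193,215). The jar is only visible in the scene view, at (210,425), beyond the bowl, so the bowl seems to be on the -y side. Next I'll fit the stand's frame and check this.

```bash
cat > b.py <<'E'
from h import *
for n in ("top","scene"):
    c=cam(n)
    r=eyes.trace(n,"lampstand")[0]; P=cloud(c,r["pixels"])
    T=P[(P[:,2]>176)&(P[:,2]<186)]; T=T[np.abs(T[:,0]-577)<60]
    (cx,cy),(w,h),a=cv2.minAreaRect(T[:,:2].astype(np.float32)); 
    bx=cv2.boxPoints(((cx,cy),(w,h),a)); e=[bx[1]-bx[0],bx[2]-bx[1]]; e=max(e,key=np.linalg.norm); e=e/np.linalg.norm(e)*np.sign(e[1])
    print(n,"tube c",cx,cy,w,h,"dir",e,"yaw",np.degrees(np.arctan2(-e[0],e[1])),"z",np.median(T[:,2]))
    F=P[(P[:,2]>4)&(P[:,2]<16)]
    print(" foot",cv2.minAreaRect(F[:,:2].astype(np.float32)))
    for k in ("thumb","lamp","switch_tip","bowl","jar","switch"):
        for d in eyes.look_for(n,k)[:2]:
            z={"thumb":196,"lamp":130,"switch_tip":88,"bowl":40,"jar":40,"switch":60}[k]
            p=onplane(c,d["pixel"],z)[0]; v=p[:2]-[cx,cy]; x=np.array([e[1],-e[0]])
            print(" ",k,round(d["p"],2),np.round(d["pixel"]),p.round(),"stand",round(v@x),round(v@e))
    d=eyes.trace(n,"bowl")[0]; B=cloud(c,d["pixels"]); B=B[(B[:,2]>52)&(B[:,2]<70)][:,:2]
    A=np.c_[2*B,np.ones(len(B))]; s=np.linalg.lstsq(A,(B**2).sum(1),rcond=None)[0]; v=s[:2]-[cx,cy]
    print(" bowl rim",s[:2],"r",np.sqrt(s[2]+s[:2]@s[:2]),len(B),"stand",v@x,v@e)
E
python3 b.py
```

```text
top tube c 577.3349609375 -67.09121704101562 258.8334655761719 44.60819625854492 dir [0.12224222 0.99250025] yaw -7.0215254 z 180.21132401529553
 foot ((518.3313598632812, -59.892791748046875), (238.59674072265625, 238.77281188964844), 82.91067504882812)
  thumb 0.68 [203. 340.] [576. -66. 196.] stand -2 1
  lamp 0.88 [196. 265.] [601. 100. 130.] stand 3 169
  lamp 0.74 [267. 341.] [442. -70. 130.] stand -134 -19
  bowl 0.9 [211. 249.] [577. 156.  40.] stand -28 221
  jar 0.65 [196. 204.] [616. 272.  40.] stand -3 341
 bowl rim [604.60703608 150.45488063] r 49.05120161251215 197 stand 0.4742234046265523 219.24835436435578
scene tube c 582.5236206054688 -69.10946655273438 261.1717834472656 49.438995361328125 dir [0.12368199 0.99232185] yaw -7.104649 z 180.9209415226694
 foot ((483.00531005859375, 109.35934448242188), (303.89080810546875, 657.2173461914062), 12.952234268188477)
  thumb 0.7 [177. 303.] [589. -75. 196.] stand 8 -5
  thumb 0.62 [215. 306.] [ 712. -135.  196.] stand 137 -49
  lamp 0.84 [173. 399.] [584. 181. 130.] stand -29 249
  bowl 0.66 [213. 395.] [610. 159.  40.] stand -1 230
  jar 0.97 [211. 426.] [644. 228.  40.] stand 24 302
  jar 0.69 [212. 393.] [606. 156.  40.] stand -4 227
  switch 0.62 [213. 393.] [633. 135.  60.] stand 25 208
 bowl rim [610.2478977  150.14273588] r 49.588803024117745 418 stand 0.3938566972433262 220.9977447175289
```

The bowl rim fits at stand (0, 220), which confirms the boom has to move 50 mm towards the stand's -y. The stand origin comes from the tube and foot fits, which agree at (577.5, -67.1), yaw -7.05°.

```bash
cat >> h.py <<'E'
e=np.array([0.1228,0.9924]); x=np.array([e[1],-e[0]]); O=np.array([577.5,-67.1])
def W(sx,sy,tip): return [*(O+sx*x+sy*e),tip+173]
def quat(s=1):
    X=np.r_[s*e,0]; Z=np.array([0,0,-1.]); q=R.from_matrix(np.c_[X,np.cross(Z,X),Z]).as_quat(); return [q[3],*q[:3]]
def tip():
    p=np.array(bot.read_ee_pos()); v=p[:2]-O; return np.round([v@x,v@e,p[2]-173],1)
E
cat > c.py <<'E'
from h import *
bot.move_gripper(0)
js={s:bot.ik(W(0,0,260),quat(s)) for s in (1,-1)}; print(js)
s=min((s for s in js if js[s] is not None),key=lambda s:abs(js[s][5])); print(s)
bot.move_to(W(0,0,250),quat(s))
bot.servo_line(W(0,0,215),speed=100)
print(tip(),bot.read_ft_force(),bot.read_clock(),bot.read_grip_width())
c=cam("wrist"); cv2.imwrite("pics/w1.png",c["image"])
E
python3 c.py
```

```text
{1: array([-1.78666568e-01,  3.51026462e-01,  1.38772695e+00, -4.44089210e-16,
        1.40283924e+00, -5.55519602e-02]), -1: None}
1
[1.000e-01 2.000e-01 2.152e+02] [-0.10392291 -1.2512542   0.35750463] 5.9 0.08770275190251889
```

View pics/w1.png

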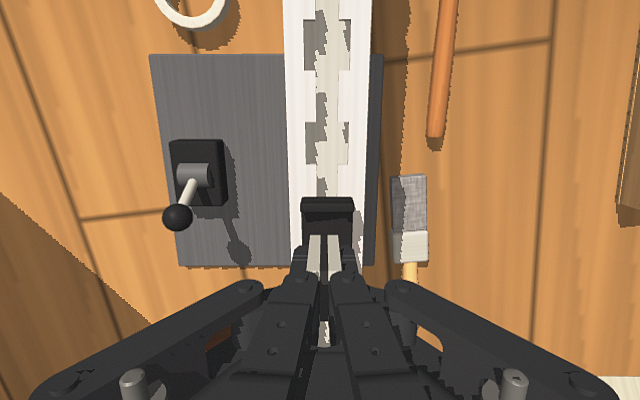

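The wrist view shows the closed fingers over the saddle, with its +y ridge at (203,327) just ahead of them. The lever ball is at (217,178), leaning to -y. I'll find the button floor by touch, press it and slide the boom.

```bash
cat > d.py <<'E'
from h import *
F=lambda: np.round(bot.read_ft_force(),1)
f0=F(); hit=bot.servo_line(W(0,0,188),speed=15,until_force=2.5); t=tip(); print("contact",hit,t,F()-f0)
if hit and 191<t[2]<199:
    z=min(t[2],196.5)
    bot.servo_line(W(0,0,z-6.5),speed=20); bot.dwell(.2); print("pressed",tip(),F()-f0)
    h=bot.servo_line(W(0,-26,z-6.5),speed=30,until_force=25); print("slid",h,tip(),F()-f0)
    bot.servo_line(W(0,-26,z-2),speed=20); print("eased",tip(),F()-f0)
    h=bot.servo_line(W(0,-62,z-2),speed=25,until_force=8); print("push",h,tip(),F()-f0,bot.read_clock())
E
python3 d.py
```

```text
contact True [1.00e-01 0.00e+00 1.95e+02] [0.9 0.1 2.9]
pressed [  0.   -0.  188.9] [-0.5 -0.7  7.3]
slid False [  0.  -26.1 189. ] [ 0.4 -0.2  6.9]
eased [-1.000e-01 -2.600e+01  1.925e+02] [0.7 0.7 2.9]
push True [  0.  -59.3 193.5] [0.  2.6 5.1] 10.4417
```

```bash
cat > f.py <<'E'
from h import *
F=lambda: np.round(bot.read_ft_force(),1)
t=tip(); bot.servo_line(W(0,t[1]+3,t[2]),speed=20); bot.servo_line(W(0,t[1]+3,240),speed=100)
c=cam("wrist"); cv2.imwrite("pics/w2.png",c["image"])
bot.servo_line(W(-135,-80,240),speed=200)
c=cam("top"); d=eyes.trace("top","thumb")[0]; P=cloud(c,d["pixels"])
for p in (np.median(P,0),np.percentile(P,5,0),np.percentile(P,95,0)): v=p[:2]-O; print("thumb",v@x,v@e,p[2])
cv2.imwrite("pics/t2.png",cv2.resize(c["image"][150:300,180:440],None,fx=3,fy=3)); print(bot.read_clock())
E
python3 f.py
```

```text
thumb -0.40270742382283364 -49.688168468520935 196.4763918354272
thumb -11.540217119069384 -68.90559403480098 193.99821063004424
thumb 9.573854919273643 -29.293358129884908 204.40092324212975
12.325
```

View pics/w2.png

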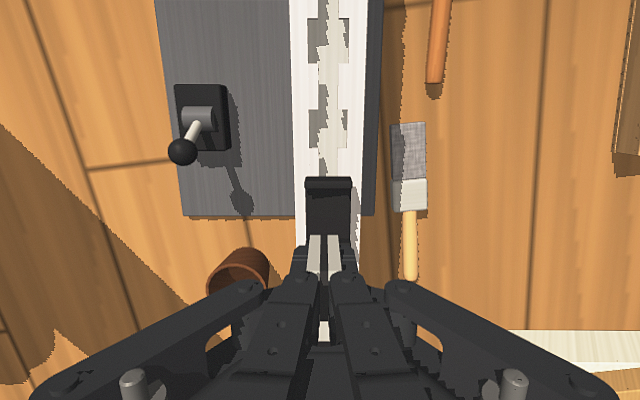

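View pics/t2.png

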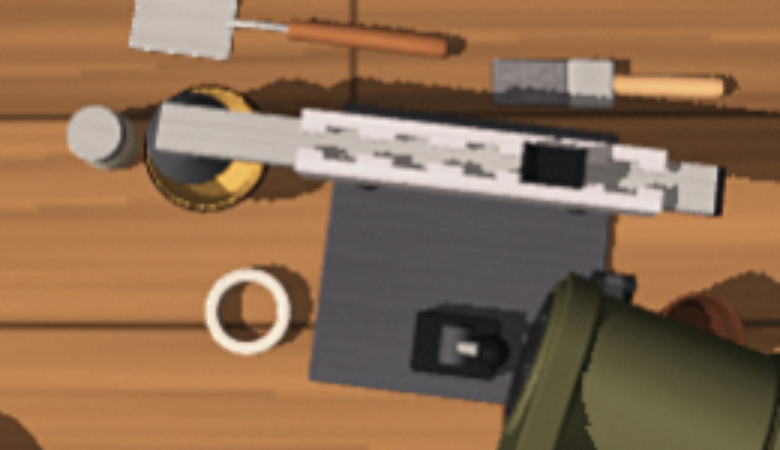

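The button is at stand y = -49.7 with its floor at 196.5 mm, so it is fully up. In the top view the lamp covers the bowl. Now the switch.

```bash
cat > g.py <<'E'
from h import *
F=lambda: np.round(bot.read_ft_force(),1)
bot.servo_line(W(-135,-80,72),speed=120)
print(tip(),F())
h=bot.servo_line(W(-135,0,72),speed=60,until_force=15); print(h,tip(),F())
if not h: h=bot.servo_line(W(-135,12,72),speed=20,until_force=8); print(h,tip(),F())
t=tip(); bot.servo_line(W(-135,t[1]-15,72),speed=60); bot.servo_line(W(-135,t[1]-15,250),speed=150)
bot.servo_line(W(-135,-150,250),speed=200)
c=cam("top")
cv2.imwrite("pics/t3.png",cv2.resize(c["image"][150:300,180:440],None,fx=3,fy=3)); print(bot.read_clock())
d=eyes.trace("top","thumb")[0]; P=cloud(c,d["pixels"]); p=np.median(P,0);v=p[:2]-O; print("thumb",v@x,v@e,p[2])
P=cloud(c,np.ones((400,640),bool)); v=P[:,:2]-O; sx=v@x; sy=v@e; m=(abs(sx+135)<20)&(abs(sy)<50)&(P[:,2]>76)&(P[:,2]<110); print("ball",m.sum(),sx[m].mean(),sy[m].mean(),P[m,2].max())
E
python3 g.py
```

```text
[-134.9  -80.    72.5] [-0.6  0.1  0.5]
False [-135.    -0.2   72. ] [-0.  -0.6 -0.4]
True [-135.     4.5   71.8] [-0.1 -7.4  1.6]
18.3667
thumb -1.436793287232458 -49.818117028870454 196.52904019068853
ball 98 -133.01893964833206 27.93414967285736 100.58064674177012
```

View pics/t3.png

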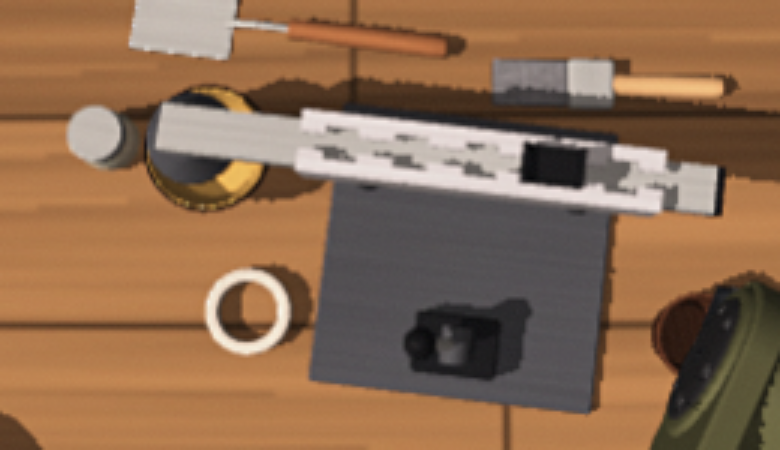

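The lever ball is now at crop pixel (343,418), stand y = +28 (full throw is +29). The button is still up, and the bowl, jar and tape haven't moved. I'm handing in.

```bash
python3 -c "
from rig import bot
print(bot.finish_job())"
```

```text
the job is handed in; nothing more can be done
None
```

The job is handed in: the lamp hangs over the gilded bowl with the button popped up in that hole, the switch lever is fully over to the lamp side, and nothing else on the bench appears to have moved in the last picture; the verdict was not shown.

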